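# Zero the bench scale through its recessed tare key

### The job

Zero the scale with the jar and lid standing on it: push the clear splash guard all the way back off the round well, reach a fingertip down the well and press the sunken tare key fully down for a good second, let it come up, then push the guard all the way forward again so that it covers the well. Do not press the off key in the square well, keep off the weighing pan, and leave the jars, lids and spoon where they stand; the job is all pushing and pressing, nothing is picked up.

Things in the scene. Friction and masses are not known exactly. Their poses are not given: they have to be found in the camera images.
- scale: fixed kitchen bench scale, 340 (x) x 220 (y) mm, black base plate 10 mm thick; origin at the centre of its underside on the table; x points from the key side to the pan side, z up. Along its -x edge stand two grey key units side by side, 110 mm apart, centred at x = -115 mm, y = +55 and -55 mm (which one is where varies), with a low black display block between them (top 50 mm above the table)
- pan: fixed steel weighing pan of the scale, 190 (x) x 210 (y) x 8 mm, centred at x = +75 mm in the scale's frame; origin at the centre of its underside, 75 mm above the table, so the top is at 83 mm. Not to be touched
- tare_unit: grey block 90 (x) x 85 (y) x 46 mm on the scale's base; origin at the centre of its underside, 10 mm above the table, so its top is 56 mm above the table; axes as the scale's. In its middle (x = y = 0) a round well of 45 mm diameter, 40 mm deep, with the tare key in it. Two guide rails 8 mm wide and 7 mm high lie on its top at y = +-36 mm. The guard slides on its top
- tare_key_top (a point): centre of the top of the tare key, a white disc of 30 mm diameter at the centre of the round well; unpressed it is 34 mm above the table, that is 22 mm below the well's rim. It moves down as it is pressed
- tare_key (a joint): travel of the tare key, m: 0 up, 0.006 fully down; a spring returns it; it takes about 1.2 N to start and 3.6 N fully down, then meets a solid stop
- guard (a joint): slide of the clear splash guard along the +x axis of tare_unit, m: 0 closed (covers the well), 0.070 fully back towards the pan; it starts nearly closed, stays where it is left, takes about 1.5 N to push. It is a clear plate 66 (x) x 62 (y) x 4 mm, whose top is 61 mm above the table, with an upright grey tab on its -x edge. Opened, the plate's far end slides under the pan and 52 mm remain between the tab and the pan's edge
- guard_tab (a point): middle of the top edge of the guard's tab, an upright plate 6 mm thick (x) and 62 mm wide (y), standing from the guard plate up to 84 mm above the table. Push it from its -x side to open and from its +x side to close. With the guard closed this point is at x = -30 mm, y = 0 in tare_unit's frame; with the guard fully open at x = +40 mm
- off_unit: the other grey block, of the same size as tare_unit, its origin likewise; no guard; its square well, 45 mm wide, holds the off key. Not to be pressed
- off_key (a joint): travel of the off key (white, square, 30 mm) in the square well, m: 0 up, 0.006 fully down
- jar_pan: empty open glass jar on the pan, 84 mm diameter, 100 mm tall (top about 183 mm above the table); origin at the centre of its underside
- lid_pan: brass-coloured jar lid lying on the pan, 70 mm diameter, 14 mm high; origin at the centre of its underside
- jar_a: filled glass jar on the table at the scale's +y side, 84 mm diameter, 100 mm tall; origin at the centre of its underside
- jar_b: filled glass jar on the table at the scale's -y side, same size and origin
- jar_c: filled glass jar on the table at the scale's -y side, further out than jar_b, same size and origin
- lid_b: jar lid lying on the table at the scale's +y side, 70 mm diameter, 14 mm high; origin at the centre of its underside
- spoon: spoon with a steel bowl and black handle, about 190 mm long, lying on the table at the scale's -y side, roughly along the scale's x with the handle to -x; origin near mid-length, on the table
Things that resemble listed ones, but are neither listed nor needed, are in the scene too. Leave any red look-alike of the jar_pan alone. What is shaped like the lid_pan but red is not meant.

How it is judged (in metres and radians):
On the way, in this order (a step that is already met when the one before it is completed fails the run):
1. the guard is pushed back off the well (past 55 of its 70 mm) (value of joint guard above 0.055 m), for 0.1 s.
2. the tare key is kept fully down (past 4.5 of its 6 mm) for 0.7 s (value of joint tare_key above 0.0045 m), for 0.7 s.
3. the tare key is up and the guard covers the well again (within 6 mm of closed) (value of joint tare_key below 0.0015 m and value of joint guard below 0.006 m), for 0.1 s.
At the end, for the whole second after the job is handed in: The guard is within 6 mm of fully closed, both keys are up (within 1.5 mm), and the jar (upright) and lid stand on the pan within 10 mm of where they were (all of step 3 and value of joint off_key below 0.0015 m and z of each of jar_pan, lid_pan in the frame of pan above 0.004 m and angle between jar_pan's own z axis and vertical below 0.1 rad and distance of each of jar_pan, lid_pan from where it was at the start of the episode below 0.01 m); the robot touches nothing.
It fails at once if the off key is pressed (more than 2 mm) (value of joint off_key above 0.002 m).
It fails at once if the robot leans on the weighing pan (more than 3 N) (contact force between any of the fingers, the arm and pan above 3 N).
It fails at once if the jar or lid on the pan is shifted or lifted by more than 10 mm (distance of any of jar_pan, lid_pan from where it was at the start of the episode above 0.01 m).
It fails at once if a jar, the lid or the spoon on the table is shifted or lifted by more than 20 mm (distance of any of jar_a, jar_b, jar_c, lid_b, spoon from where it was at the start of the episode above 0.02 m).
It also fails if it takes over 51 s, if anything falls off the work surface, if the arm or the gripper's body presses on something with over 40 N, if the wrist force passes 120 N, or if a joint passes its speed limit or range.

### The arm

A 7-joint arm with a two-finger parallel gripper is mounted at the origin on the work surface. World frame = base frame: x ahead of the robot, y to its left, z up, the work surface at z = 0. Lengths are in mm, angles in rad, forces in N, time in s.
With the tool pointing down it reaches from about 425 to 925 mm from the base axis. Payload 6.8 kg.
Tool frame: the origin (TCP) lies at the very end of the fingers, on their centre line; the grasp point (between the pads) lies 19 mm behind it; z points along the fingers, y is the line along which they close (so a half turn about z gives the same grasp; the last joint's range is limited). The gripper opens to 85 mm and grips with 20 to 120 N. Pads are 22 mm wide; open, the fingers measure 114 mm over their backs; the gripper's body (76 mm by 85 mm) begins 54 mm behind the grasp point. The pads swing forward as they close: fully open they stand 13 mm farther back than shut.
Start: joints at [1.241, 0.477, 0.022, 1.555, -0.011, 1.109, -0.083], TCP at [148.498, -658.48, 231.308] pointing down, gripper open.
Joint ranges: [-2.96, 2.96], [-0.34, 2.1], [-1.41, 1.46], [0.24, 2.44], [-1.37, 4.51], [0.17, 1.92], [-2.96, 2.96]. Speed limits (rad/s): [2.39, 2.39, 3.14, 3.14, 3.14, 3.14, 3.14].

### API

Orientations are given as [roll, pitch, yaw] about the fixed x, y, z axes, in that order (R = Rz(yaw) Ry(pitch) Rx(roll)).
In Python, from rig import robot gives the robot as it stands. The module is installed in compiled form; this text tells all that it offers.
- The arm moves only by the shell command python3 -m handwheel 'ROWS' [FORCE]. ROWS is text: rows parted by semicolons, each of 5 numbers parted by spaces: the shift along the tool's x, y, z in m, then the turn about the tool's z in degrees, then the finger opening in m, from 0 to 0.0854. A call has 1 to 5 rows; each row shifts and turns the commanded pose from where the row before left it, along the tool's axes as they then stand; what a row does not reach is not made up. A row lasts 1/8 s, in which the tool goes at most 62.5 mm and 10.7 degrees, less where a joint would pass 70% of its speed; a pose out of reach is approached as far as the arm can. A call with a gripper value outside its range is refused whole. The fingers move at their own pace and stop on an object; FORCE is the grip in N (left out, the last holds). Time passes only in rows, so rows that do not move let the fingers close. It gives the time, the measured TCP pose, the force, the opening and the grip force at its end, in the units of the state.
- robot.sense(): the state, without advancing time (a new reading comes with each control period).
- robot.camera(name): name is "side" or "top" or "wrist"; returns the picture (420x560x3 uint8, red, green, blue); there is no depth.
- robot.camera_info(name): a dict with "intrinsics" (3x3 intrinsics, pixels), "R" (3x3) and "t" (3): a world point X has camera coordinates R X + t; the wrist camera has in their place "hand_eye" (4x4, takes a point from camera to tool coordinates, whose origin is the TCP and whose axes are the flange's). Camera axes: x right, y down, z forward; pixel columns grow to the right and rows downward; lengths in mm; the calibration is good to about 2 mm. A picture is of the moment at which its call begins: read the wrist's pose just before it. camera_info takes no time and is no camera call.
- robot.hand_in(): hands the job in; it is judged then, once.
The state is a dict: "time_s": time; "qpos": joint angles; "dq": joint speeds; "joint_torque": joint torques, N m; "tcp_pos": TCP position; "ee_rot": TCP orientation; "ft_force": force on the tool from outside, world axes, zero at the start; "wrist_torque": the same for the moment, N m; "gripper_width": finger opening in mm; "grip_force": force on a finger pad.
Only numpy, scipy, OpenCV 4.12 (cv2) and the standard library are available. Lean on these libraries where they do the work, as an engineer would, in place of code of your own. Each camera call takes 0.05 s, during which the arm holds its last target. There are 200 camera calls.

## Working session

There is one attempt and no reset: what is moved stays moved. The work goes in short steps, Python scripts to look and compute and a shell command to move; the robot and the scene stay as the last step left them, time stands still between calls to the robot, and variables do not carry over. Pictures are saved under pics/ and viewed, at most 10 in all, crops included, and the job is handed in when it is done.

```bash
mkdir -p pics; python3 - <<'E'
from rig import robot
import cv2,numpy as np
s=robot.sense();print(s['tcp_pos'],s['ee_rot'],s['gripper_width'],s['time_s'])
for n in ["top","side","wrist"]:
    im=robot.camera(n);cv2.imwrite(f"pics/{n}0.png",im[:,:,::-1])
    i=robot.camera_info(n);print(n,{k:np.round(v,3).tolist() for k,v in i.items()})
E
```

```text
[ 148.3467334  -657.90160686  230.34066229] [-3.13980680e+00  1.43942763e-04  2.21836357e-01] 85.52507813263895 0.0
top {'intrinsics': [[435.932, 0.0, 280.194], [0.0, 435.932, 211.13], [0.0, 0.0, 1.0]], 'R': [[-0.029, -1.0, 0.004], [-0.981, 0.028, -0.192], [0.191, -0.01, -0.981]], 't': [-21.923, 656.762, 1030.799]}
side {'intrinsics': [[540.098, 0.0, 279.108], [0.0, 540.098, 201.199], [0.0, 0.0, 1.0]], 'R': [[0.981, -0.195, 0.019], [-0.087, -0.521, -0.849], [0.176, 0.831, -0.528]], 't': [-623.339, 118.162, 1215.237]}
wrist {'intrinsics': [[291.797, 0.0, 279.561], [0.0, 291.797, 206.609], [0.0, 0.0, 1.0]], 'hand_eye': [[-0.002, -0.964, -0.265, 67.827], [1.0, -0.002, -0.0, -0.61], [-0.0, -0.265, 0.964, -142.382], [0.0, 0.0, 0.0, 1.0]]}
```

View pics/top0.png

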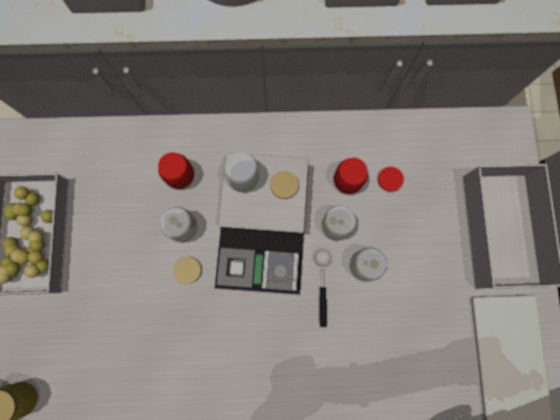

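View pics/side0.png

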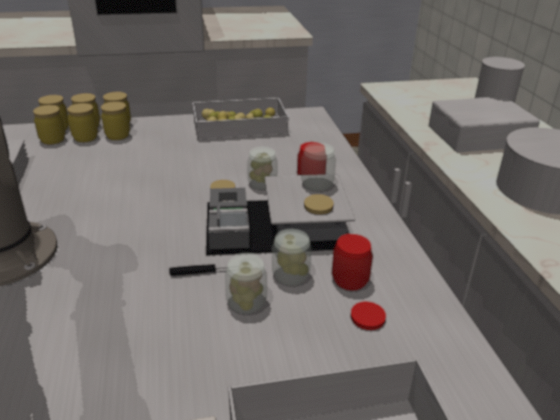

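The top view shows the scale at about (262,225). The square well, at (237,267), is on the +y side and must be avoided. The round well with its guard, at (281,270), is on the -y side. The red jars (176,170) and (351,176) and the red lid (391,179) are decoys. Next I'll enlarge the key area.

```bash
cat > h.py <<'E'
import cv2,numpy as np
from rig import robot
def ray(n,uv,z,pose=None):
    i=robot.camera_info(n);d=np.linalg.inv(i['intrinsics'])@np.array([uv[0],uv[1],1.])
    if n=='wrist':
        from scipy.spatial.transform import Rotation as Ro
        H=np.array(i['hand_eye']);R=Ro.from_euler('xyz',pose[1]).as_matrix()
        c=R@H[:3,3]+pose[0];d=R@H[:3,:3]@d
    else:
        R=np.array(i['R']);c=-R.T@np.array(i['t']);d=R.T@d
    return c+d*(z-c[2])/d[2]
E
python3 - <<'E'
from h import *
im=cv2.imread('pics/top0.png')
c=cv2.resize(im[145:305,200:320],None,fx=5,fy=5,interpolation=cv2.INTER_CUBIC)[:, :]
cv2.imwrite('pics/c1.png',cv2.resize(im[215:305,205:325],None,fx=6,fy=6,interpolation=cv2.INTER_CUBIC))
# pan: steel edges; base: dark
g=im[140:310,200:325].max(2)
m=(g<40).astype(np.uint8)
cs,_=cv2.findContours(m,0,2);k=max(cs,key=cv2.contourArea)
k=k+np.array([200,140]);r=cv2.minAreaRect(k);print(r)
for p in cv2.boxPoints(r):print(p,ray('top',p,10))
for n,uv,z in [('well',(281,270),56),('sq',(237,267),34),('mid disp',(259,269),50)]:print(n,ray('top',uv,z))
E
```

```text
((260.0749816894531, 259.9690856933594), (81.5663833618164, 58.826446533203125), 4.159642219543457)
[217.2657 286.3466] [475.63967667 124.69639249  10.        ]
[221.53273 227.67511] [626.58667175 113.33390369  10.        ]
[302.88428 233.59158] [604.93903363 -98.73401792  10.        ]
[298.61725 292.26306] [454.80656011 -82.00244452  10.        ]
well [509.59998147 -38.49671353  56.        ]
sq [521.56535051  71.74660927  34.        ]
mid disp [513.98011321  15.8649135   50.        ]
```

View pics/c1.png

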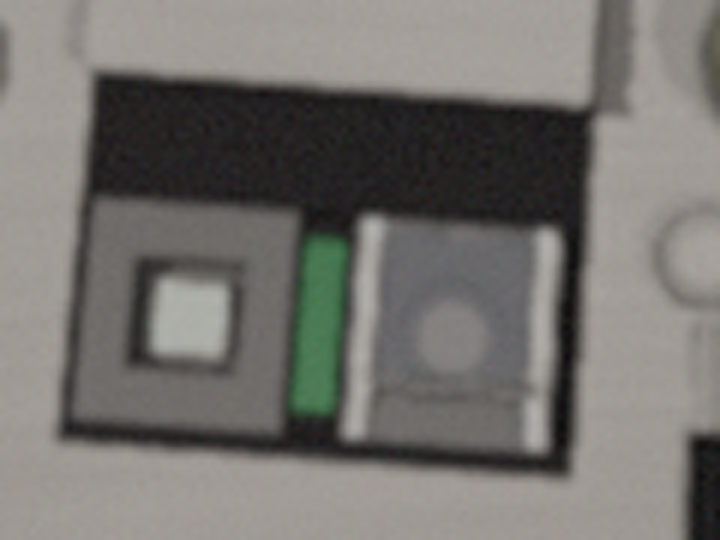

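The crop shows the round key under the clear plate at crop (452,338), which is pixel (280.3,271.3). The guard tab runs along the bottom edge at row ~392. The square off key is at crop (192,318). I'll now compute the frame.

```bash
python3 - <<'E'
from h import *
f=lambda x,y:((x+.5)/6-.5+205,(y+.5)/6-.5+215)
P=lambda n,x,y,z:print(n,np.round(ray('top',f(x,y),z),1)) or ray('top',f(x,y),z)
bl=P('base bl',62,438,10);br=P('base br',568,472,10)
d=bl-br;print('len',np.linalg.norm(d),'yaw',-np.arctan2(d[0],d[1]))
a=P('tare',340,438,56);b=P('tare',357,213,56);c=P('tare',565,228,56);e=P('tare',550,452,56)
print('centre',(a+b+c+e)/4, [np.linalg.norm(v) for v in(a-b,b-c,c-e,e-a)])
P('key',452,338,34);o=P('off key',192,318,34);P('tab top',450,395,84)
y=-np.arctan2(d[0],d[1]);X=np.array([np.cos(y),np.sin(y),0]);Y=np.array([-X[1],X[0],0])
print('tare from base', (bl+br)/2+55*X-55*Y)
for n,uv,z in [('jarpan',(240,160),183),('lidpan',(285,184),97),('jar_b',(340,215),100),('jar_c',(370,255),100)]:
  p=ray('top',uv,z);q=p-((bl+br)/2+55*X-55*Y);print(n,p.round(),'in tare',(q@X).round(),(q@Y).round())
E
```

```text
base bl [472.7 130.7  10. ]
base br [452.3 -83.5  10. ]
len 215.16673350057724 yaw -0.09501304593505167
tare [468.3  11.   56. ]
tare [559.9   2.1  56. ]
tare [551.2 -83.8  56. ]
tare [460.3 -74.3  56. ]
centre [509.93797045 -36.25931318  56.        ] [np.float64(91.99622914783147), np.float64(86.31339771419664), np.float64(91.47027193743227), np.float64(85.6977809342499)]
key [508.7 -35.9  34. ]
off key [520.1  72.8  34. ]
tab top [483.4 -34.2  84. ]
tare from base [512.03482243 -36.39087316  10.        ]
jarpan [754.  49. 183.] in tare 233.0 108.0
lidpan [717. -54.  97.] in tare 206.0 2.0
jar_b [ 635. -185.  100.] in tare 137.0 -136.0
jar_c [ 536. -251.  100.] in tare 45.0 -211.0
```

```bash
python3 -m handwheel '0 0 -0.03 0 0;0 0 0 -0 0;0 0 0 0 0;0 0 0 0 0' 30
```

```text
time_s: 0.65
tcp_pos: [148.4, -657.9, 260.2]
ee_rot: [-3.14, 0.0, 0.222]
ft_force: [0.3, 0.0, -0.3]
gripper_width: 12.2
grip_force: 0.0
```

```bash
for i in 1; do python3 -m handwheel '0.042 -0.032 0 0 0;0.042 -0.032 0 0 0;0.042 -0.032 0 0 0;0.042 -0.032 0 0 0;0.042 -0.032 0 0 0' && python3 -m handwheel '0.042 -0.032 0 0 0;0.042 -0.032 0 0 0;0.042 -0.032 0 0 0;0.042 -0.032 0 0 0;0.042 -0.032 0 0 0' && python3 -m handwheel '0 0 0 9 0;0 0 0 9.4 0;0 0 0 0 0'; done
```

```text
time_s: 1.27
tcp_pos: [318.9, -454.5, 260.8]
ee_rot: [-3.141, 0.0, 0.222]
ft_force: [0.6, -1.3, 0.6]
gripper_width: 0.2
grip_force: 0.0
time_s: 1.9
tcp_pos: [488.4, -252.4, 260.8]
ee_rot: [-3.141, 0.001, 0.222]
ft_force: [0.5, -0.2, -0.9]
gripper_width: 0.0
grip_force: 0.0
time_s: 2.28
tcp_pos: [487.6, -253.7, 260.7]
ee_rot: [-3.141, 0.001, -0.098]
ft_force: [-0.6, -0.3, -0.7]
gripper_width: 0.1
grip_force: 0.0
```

```bash
python3 -m handwheel '-0.014 -0.0436 0.01 0 0;-0.014 -0.0436 0.01 0 0;-0.014 -0.0436 0.01 0 0;-0.014 -0.0436 0.01 0 0;-0.014 -0.0436 0.01 0 0' && python3 -m handwheel '0 0 0.02 0 0;0 0 0 0 0' && python3 - <<'E'
from h import *
s=robot.sense();print(s['tcp_pos'],s['ee_rot'])
im=robot.camera('wrist');cv2.imwrite('pics/w1.png',im[:,:,::-1])
np.save('w1.npy',np.r_[s['tcp_pos'],s['ee_rot']])
E
```

```text
time_s: 2.9
tcp_pos: [439.2, -28.9, 211.0]
ee_rot: [3.142, -0.0, -0.096]
ft_force: [1.0, 1.7, 0.2]
gripper_width: -0.1
grip_force: 0.0
time_s: 3.15
tcp_pos: [438.6, -30.0, 190.2]
ee_rot: [3.141, 0.003, -0.096]
ft_force: [0.4, -0.1, 0.9]
gripper_width: -0.0
grip_force: 0.0
[438.56066749 -29.98662118 190.24327778] [ 3.14131919e+00  2.90378353e-03 -9.58412839e-02]
```

View pics/w1.png

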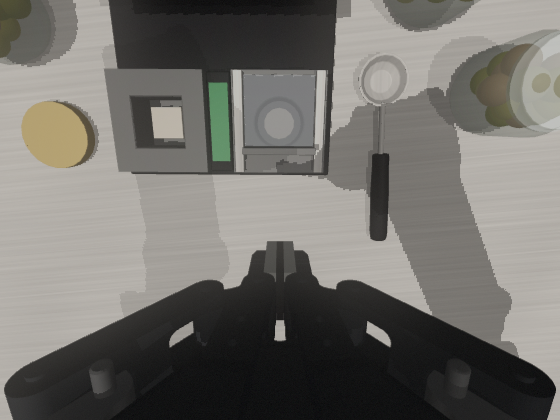

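The wrist view shows the well rim centre at about (279,119), the key at (279,123) and the tab's top edge at about (279,150). The fingertip sits at (280,245), in line with the tab.

```bash
python3 - <<'E'
from h import *
w=np.load('w1.npy');p=(w[:3],w[3:])
for n,uv,z in [('key',(279,123.5),34),('rim',(279,119),56),('tab',(279,150),84),('baseL',(132,174),10),('baseR',(328,174),10),('blkL',(119,171),56),('blkR',(207,171),56)]:
  print(n,ray('wrist',uv,z,p).round(1))
E
```

```text
key [508.3 -35.4  34. ]
rim [512.1 -35.8  56. ]
tab [486.7 -33.3  84. ]
baseL [470.6 132.6  10. ]
baseR [449.4 -84.3  10. ]
blkL [479.7 120.3  56. ]
blkR [471.6  37.   56. ]
```

```bash
python3 -m handwheel '0 0 0.04 0 0;0 0 0.04 0 0;0 0 0.03 0 0;0 0 0.01 0 0;0 0 0 0 0' && python3 -m handwheel '0.01 0 0 0 0;0.01 0 0 0 0;0.008 0 0 0 0;0.008 0 0 0 0;0.008 0 0 0 0' && python3 -m handwheel '0.008 0 0 0 0;0.008 0 0 0 0;0.008 0 0 0 0;0.008 0 0 0 0;0.008 0 0 0 0'
```

```text
time_s: 3.82
tcp_pos: [440.2, -30.5, 71.6]
ee_rot: [3.141, 0.0, -0.1]
ft_force: [0.0, -0.0, -0.7]
gripper_width: 0.1
grip_force: 0.0
time_s: 4.45
tcp_pos: [483.7, -34.5, 71.2]
ee_rot: [3.141, 0.001, -0.099]
ft_force: [-1.2, 1.1, 1.3]
gripper_width: -0.3
grip_force: 0.7
time_s: 5.08
tcp_pos: [523.8, -38.5, 71.2]
ee_rot: [3.141, 0.0, -0.099]
ft_force: [-1.3, -0.6, 0.8]
gripper_width: -0.1
grip_force: 0.7
```

```bash
python3 -m handwheel '0.004 0 0 0 0;0.004 0 0 0 0;0.002 0 0 0 0;0 0 0 0 0' && python3 -m handwheel '0.002 0 0 0 0;0 0 0 0 0' && python3 - <<'E'
from h import *
s=robot.sense();print(s['tcp_pos'],s['ft_force'])
im=robot.camera('side');cv2.imwrite('pics/s2.png',cv2.resize(im[150:270,180:370,::-1],None,fx=4,fy=4))
E
```

```text
time_s: 5.58
tcp_pos: [533.7, -39.3, 71.4]
ee_rot: [-3.141, -0.001, -0.099]
ft_force: [-0.7, -0.5, -0.3]
gripper_width: 0.0
grip_force: 0.1
time_s: 5.82
tcp_pos: [533.8, -39.3, 71.2]
ee_rot: [3.141, 0.003, -0.099]
ft_force: [-6.0, -0.4, 4.6]
gripper_width: -0.1
grip_force: 2.7
[533.77947157 -39.27478798  71.15507818] [-6.00916673 -0.4071535   4.5923524 ]
```

View pics/s2.png

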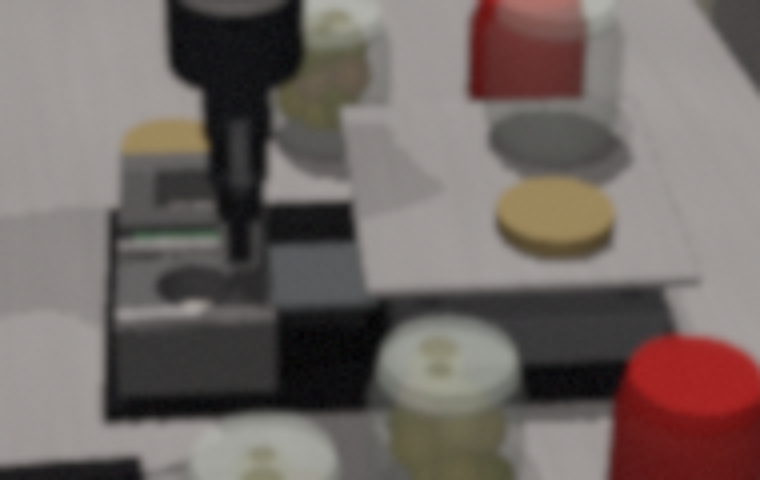

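The guard is at its end stop: contact force is 6 N, and the side view shows the plate under the pan and the well free at crop (190,285). I'll back over the well and check the alignment.

```bash
python3 -m handwheel '-0.01 0 0 0 0;-0.01 0 0 0 0;-0.006 0.0 0 0 0;0 0 0 0 0;0 0 0 0 0' && python3 - <<'E'
from h import *
s=robot.sense();print(s['tcp_pos'],s['ft_force'])
p=(np.array(s['tcp_pos']),np.array(s['ee_rot']))
im=robot.camera('wrist')[:,:,::-1];cv2.imwrite('pics/w3.png',im[130:400,120:440].repeat(2,0).repeat(2,1))
E
```

```text
time_s: 6.5
tcp_pos: [509.9, -37.0, 71.5]
ee_rot: [-3.142, -0.001, -0.099]
ft_force: [-0.2, 0.0, 0.7]
gripper_width: 0.0
grip_force: 0.0
[509.88063729 -37.00983937  71.46397541] [-0.23767123  0.01040006  0.65820833]
```

View pics/w3.png

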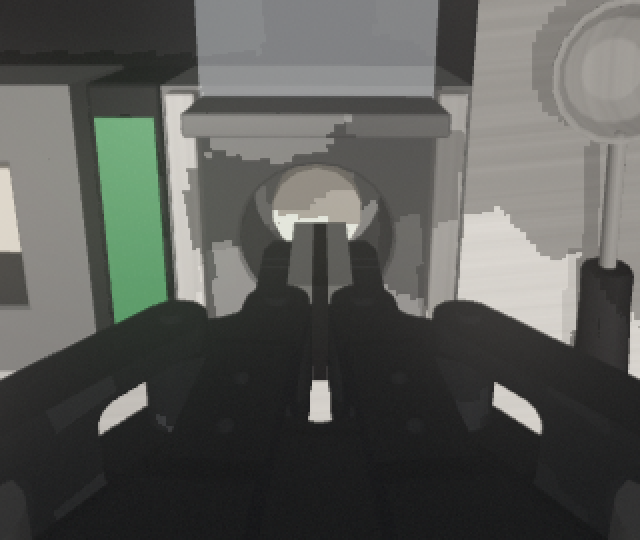

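The fingers are centred sideways: the rim centre is at crop col 318 and the fingertip at 320. The far rim edge at crop row 163 puts the well centre 1 mm behind the TCP, so I'll shift by 1 mm and descend.

```bash
python3 -m handwheel '-0.001 0 0.008 0 0;0 0 0.008 0 0;0 0 0.008 0 0;0 0 0.006 0 0;0 0 0 0 0' && python3 -m handwheel '0 0 0.003 0 0;0 0 0.003 0 0;0 0 0.003 0 0;0 0 0 0 0'
```

```text
time_s: 7.18
tcp_pos: [508.0, -36.9, 40.7]
ee_rot: [3.142, 0.001, -0.099]
ft_force: [0.5, 0.1, 0.2]
gripper_width: -0.1
grip_force: 0.0
time_s: 7.68
tcp_pos: [508.6, -36.9, 32.3]
ee_rot: [3.142, -0.0, -0.099]
ft_force: [-0.7, -0.1, 2.3]
gripper_width: -0.1
grip_force: 0.9
```

Key contact as expected (2.3 N at 32.3 mm). I'll press to the stop.

```bash
python3 -m handwheel '0 0 0.003 0 0;0 0 0.002 0 0;0 0 0.001 0 0;0 0 0 0 0'; python3 -m handwheel '0 0 0.001 0 0;0 0 0 0 0'
```

```text
time_s: 8.18
tcp_pos: [508.7, -36.9, 27.8]
ee_rot: [3.141, -0.001, -0.099]
ft_force: [-6.3, 0.0, 20.2]
gripper_width: 0.0
grip_force: 10.4
time_s: 8.43
tcp_pos: [508.8, -36.9, 27.5]
ee_rot: [3.141, -0.001, -0.099]
ft_force: [-8.7, 0.4, 30.9]
gripper_width: 0.4
grip_force: 15.3
```

```bash
python3 -m handwheel '0 0 -0.001 0 0;0 0 0 0 0;0 0 0 0 0;0 0 0 0 0;0 0 0 0 0'; python3 -m handwheel '0 0 0 0 0;0 0 0 0 0;0 0 0 0 0;0 0 0 0 0;0 0 0 0 0'; python3 -m handwheel '0 0 -0.01 0 0;0 0 -0.02 0 0;0 0 -0.03 0 0;0 0 -0.03 0 0;0 0 0 0 0'
```

```text
time_s: 9.05
tcp_pos: [508.7, -36.9, 27.7]
ee_rot: [3.141, -0.001, -0.099]
ft_force: [-5.5, -0.2, 20.8]
gripper_width: -0.0
grip_force: 10.3
time_s: 9.68
tcp_pos: [508.7, -36.9, 27.8]
ee_rot: [3.141, -0.001, -0.099]
ft_force: [-6.7, 0.9, 19.7]
gripper_width: 0.1
grip_force: 10.3
time_s: 10.3
tcp_pos: [510.0, -36.9, 118.2]
ee_rot: [-3.141, -0.004, -0.1]
ft_force: [0.2, -0.2, 0.2]
gripper_width: -0.3
grip_force: 0.0
```

The key was held at its stop for about 1.5 s and then released. Next I'll move into the gap between the tab and the pan.

```bash
python3 -m handwheel '0.025 0 0 0 0;0.025 0 0 0 0;0.017 0 0 0 0;0 0 0 0 0;0 0 0 0 0' && python3 - <<'E'
from h import *
s=robot.sense();print(s['tcp_pos'],s['ft_force'])
im=robot.camera('wrist')[:,:,::-1];cv2.imwrite('pics/w4.png',im)
im=robot.camera('side')[:,:,::-1];cv2.imwrite('pics/s4.png',cv2.resize(im[130:280,180:370],None,fx=4,fy=4))
E
```

```text
time_s: 10.92
tcp_pos: [573.8, -43.5, 115.4]
ee_rot: [3.141, 0.002, -0.099]
ft_force: [-0.4, 1.0, -0.2]
gripper_width: 0.0
grip_force: 0.0
[573.76788039 -43.47719832 115.40345131] [-0.3587536   0.95332128 -0.19381783]
```

View pics/s4.png

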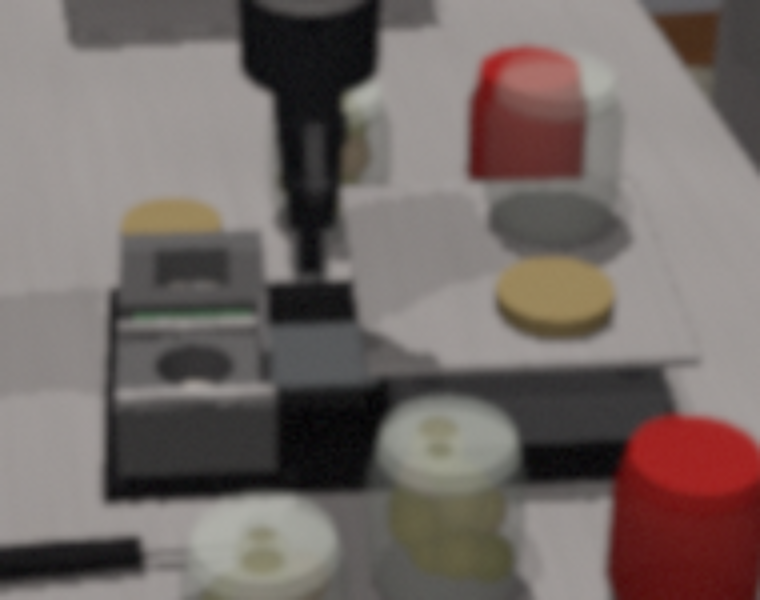

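View pics/w4.png

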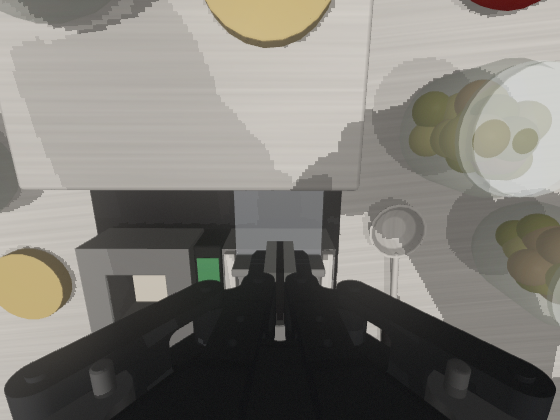

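The side view shows the well open at crop (195,362) and the tip above the gap. In the wrist view the pan edge at row 189 is 31 mm ahead of the TCP, as expected, and the tab is about 22 mm behind it. I'll shift 3 mm forward, go down and push back.

```bash
python3 -m handwheel '0.003 0 0 0 0;0 0 0.015 0 0;0 0 0.015 0 0;0 0 0.015 0 0;0 0 0 0 0' && python3 -m handwheel '-0.008 0 0 0 0;-0.008 0 0 0 0;-0.008 0 0 0 0;-0.008 0 0 0 0;-0.008 0 0 0 0' && python3 -m handwheel '-0.008 0 0 0 0;-0.008 0 0 0 0;-0.008 0 0 0 0;-0.008 0 0 0 0;0 0 0 0 0'
```

```text
time_s: 11.65
tcp_pos: [576.7, -43.8, 69.3]
ee_rot: [3.141, 0.004, -0.099]
ft_force: [-0.4, 1.3, -0.1]
gripper_width: 0.2
grip_force: 0.0
time_s: 12.28
tcp_pos: [538.2, -39.8, 71.7]
ee_rot: [-3.141, -0.001, -0.099]
ft_force: [2.4, 0.4, 0.5]
gripper_width: 0.3
grip_force: 0.7
time_s: 12.9
tcp_pos: [505.2, -36.8, 71.0]
ee_rot: [3.141, 0.002, -0.099]
ft_force: [0.6, 0.9, 0.2]
gripper_width: -0.0
grip_force: 0.0
```

```bash
python3 -m handwheel '-0.004 0 0 0 0;-0.004 0 0 0 0;-0.002 0 0 0 0;0 0 0 0 0'; python3 -m handwheel '-0.002 0 0 0 0;-0.001 0 0 0 0;0 0 0 0 0'
```

```text
time_s: 13.4
tcp_pos: [496.1, -35.7, 71.2]
ee_rot: [3.141, 0.001, -0.099]
ft_force: [-0.2, 0.7, 0.2]
gripper_width: -0.0
grip_force: 0.0
time_s: 13.78
tcp_pos: [493.4, -35.4, 71.3]
ee_rot: [3.142, 0.0, -0.099]
ft_force: [0.4, -0.8, 0.3]
gripper_width: 0.2
grip_force: 0.3
```

```bash
python3 -m handwheel '-0.002 0 0 0 0;-0.001 0 0 0 0;0 0 0 0 0'
```

```text
time_s: 14.15
tcp_pos: [491.9, -35.2, 71.6]
ee_rot: [-3.141, -0.003, -0.099]
ft_force: [5.1, -1.3, -4.1]
gripper_width: 0.3
grip_force: 2.5
```

The guard is at its closed stop (5 N). The 41.9 mm between the two stop positions matches 70 mm travel less the tab and finger thickness. I'll back off and lift.

```bash
python3 -m handwheel '0.006 0 0 0 0;0 0 -0.02 0 0;0 0 -0.04 0 0;0 0 -0.05 0 0;-0.02 0 -0.03 0 0' && python3 -m handwheel '-0.04 0 0 0 0;-0.03 0 0 0 0;0 0 0 0 0;0 0 0 0 0' && python3 - <<'E'
from h import *
im=robot.camera('side')[:,:,::-1];cv2.imwrite('pics/s5.png',cv2.resize(im[130:280,180:370],None,fx=4,fy=4))
E
```

```text
time_s: 14.78
tcp_pos: [477.8, -33.5, 213.7]
ee_rot: [-3.141, -0.002, -0.099]
ft_force: [0.1, 0.0, 1.0]
gripper_width: 0.1
grip_force: 0.0
time_s: 15.28
tcp_pos: [407.5, -26.8, 211.5]
ee_rot: [-3.142, -0.0, -0.099]
ft_force: [-0.1, 0.7, -0.0]
gripper_width: -0.3
grip_force: 0.0
```

View pics/s5.png

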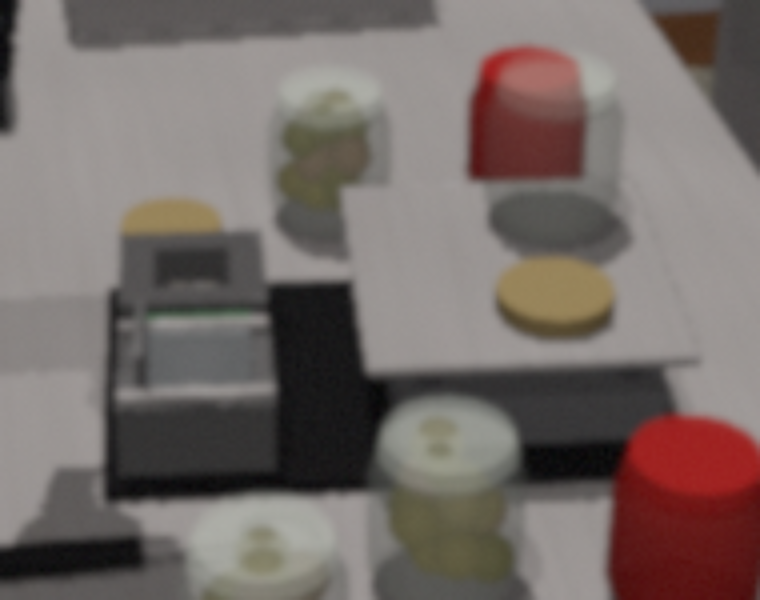

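The guard covers the well (plate at crop (200,355), tab at (138,345)), and the jar and lid haven't moved.

```bash
python3 -c "
from rig import robot
print(robot.hand_in())"
```

```text
the job is handed in; nothing more can be done
None
```

I handed the job in at about 15 s on the robot's clock: the guard was pushed fully back, the tare key held at its stop for about 1.5 s and released, and the guard pushed fully closed; nothing else was touched, and no verdict came back.

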